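Prop the self-closing hatch and fetch the ring cutter

ROBOT

A 6-joint arm with a two-finger parallel gripper is mounted at the origin on a cart in front of the work surface, level with it; the furniture and walls round the work are solid. World frame = base frame: x ahead of the robot, y to its left, z up, the work surface at z = 0. Lengths are in mm, angles in rad, forces in N, time in s.
With the tool pointing down it reaches from about 350 to 875 mm from the base axis. Payload 4.2 kg.
Tool frame: the origin (TCP) lies midway between the tips of the shut fingers; the grasp point (between the pads) lies 19 mm behind it; z points along the fingers, y is the direction in which the jaws open and shut (so a half turn about z gives the same grasp; the last joint's range is limited). The gripper opens to 85 mm and grips with 20 to 120 N. Pads are 22 mm wide; open, the fingers measure 114 mm over their backs; the gripper's body (76 mm by 85 mm) begins 54 mm behind the grasp point. The pads swing forward as they close: fully open they stand 13 mm farther back than shut.
Start: joints at [1.426, 0.385, 0.008, 0, -1.194, -0.259], TCP at [245.539, 574.726, 231.312] pointing down, gripper open.
Joint ranges: [-3.14, 3.14], [-1.21, 2.06], [-1.07, 1.41], [-3.16, 2.05], [-2.99, -0.16], [-3.1, 3.1]. Speed limits (rad/s): [2.79, 2.79, 3.14, 3.14, 3.14, 3.14].

INTERFACE

Orientations are given as a unit quaternion [x, y, z, w].
In Python, from bench import arm, eyes, nets gives the robot as it stands.
- The arm moves only by the tool jog_arm, never from a script. Its argument "rows" is a list of rows, each a list of 3 entries, a list of its own where there are three numbers: the shift along the tool's x, y, z in cm, then the turn, a rotation vector about the tool's x, y, z in degrees, then the finger opening in cm, from 0 to 8.54. In form: [[[x, y, z], [ax, ay, az], jaw], ...]. A call has 1 to 10 rows; each row shifts and turns the commanded pose from where the row before left it, along the tool's axes as they then stand; what a row does not reach is not made up. A row lasts 1/8 s, in which the tool goes at most 62.5 mm and 10.7 degrees, less where a joint would pass 70% of its speed; a pose out of reach is approached as far as the arm can. A call with a gripper value outside its range is refused whole. The fingers move at their own pace and stop on an object; the grip force is fixed at half the most. Time passes only in rows, so rows that do not move let the fingers close. It gives the time, the measured TCP pose, the force and the opening at its end, in the units of the state.
- arm.read_state(): the state, without advancing time (a new reading comes with each control period).
- eyes.get_image(name): name is "side" or "top"; returns the picture (420x560x3 uint8, red, green, blue); there is no depth.
- eyes.camera_model(name): a dict with "K" (3x3 intrinsics, pixels), "k1" (the pictures are not rectified: a ray, as slopes to the right and down, at radius r is drawn at 1 + k1 r^2 times it, then the intrinsics apply), "rvec" (rotation vector, rad) and "tvec" (3), from world to camera coordinates, as OpenCV has them. Camera axes: x right, y down, z forward; pixel columns grow to the right and rows downward; lengths in mm; the calibration is good to about 2 mm. A picture is of the moment at which its call begins. camera_model takes no time and is no camera call.
- arm.job_done(): hands the job in, once; it reports no verdict.
Trained networks look in the newest picture that a camera, given by its name, has taken for a name from the list of things; names that differ only in an ending like _2 or _b are one class to them, and where a whole thing is asked for, a point or a joint stands for the part that bears it (a point fixed in the world has none). Each returns a list of dicts, best first, with "conf" (0 to 1); they miss things now and then, are a little off and sometimes report something else, mostly with a low value. They report only what shows in the picture. A call takes as long as a camera call. They do not tell look-alikes from the thing itself.
- nets.boxes_of(camera, name): "position" ([column, row] as shares, 0 to 1, of the picture: columns of its width, rows of its height, amid what is visible of it).
The state is a dict: "clock": time; "joints": joint angles; "joint_vel": joint speeds; "joint_efforts": joint torques, N m; "position": TCP position; "ee_rot": TCP orientation; "contact_force": force on the tool from outside, world axes, zero at the start; "wrist_torque": the same for the moment, N m; "gripper_width": finger opening in mm.
Only numpy, scipy, OpenCV 4.12 (cv2) and the standard library are available. Lean on these libraries where they do the work, as an engineer would, in place of code of your own. Each camera call takes 0.05 s, during which the arm holds its last target.

TASK

Use the wooden wedge to push the spring-closing sliding hatch of the green cutter keeper open by its red push blade, and leave the wedge standing upright behind the two steel cleats, flat face to the blade and sloping face to the cleats, so that it alone props the hatch open. Then take the steel ring cutter out of the keeper and set it down upright in the middle of the marble slab, leaving the hatch propped open.

Things in the scene. Friction and masses are not known exactly. Their poses are not given: they have to be found in the camera images.
- wedge_center (a point): Beech wedge standing thin end down: 65 mm tall, 40 mm wide along its y, 26 mm thick (x) at the foot, 33 mm at the top, 0.12 kg. Point: half-way up. Flat upright face on its +x side, 13 mm from the point at all heights; sloping face on -x (13 mm off at the foot, 20 mm at the top). Grasp the parallel faces across y, in the upper half.
- prop_seat (a point): On the deck (45 mm above table) of the fixed green keeper: midway between two steel cleats, in the plane of their far faces. +x: away, the way the hatch opens; y left, z up. Cleats 20 mm tall, x -12 to 0, y 7 to 32 and -7 to -32 mm. Propped wedge: on the deck, beyond the cleats, centre x +15, y 0 (8 mm off is fine), sloping face on the cleats' top edges, flat face on the blade.
- hatch (a joint): Clear sliding hatch, panel top 6 mm above the deck. 0 m closed, grows as it slides along prop_seat +x, to 0.175 m. Spring shuts it with 3 N closed, 6 to 7 N open. Rests at about 0.152 on the propped wedge. It covers the open well: prop_seat x -199 to -54 mm, y +35 to +175 mm, floor 6 mm above the table.
- blade_face (a point): Foot of the near (-x) face of the hatch's red push blade, at deck height; moves with the hatch, axes as prop_seat. Blade: 9 mm wide (y), 30 mm deep (+x), 3 to 50 mm above the deck; it passes through the gap between the cleats. A red arm joins it to the panel on the +y side, 20 mm behind the near face, 24 to 36 mm above the deck (upright down to the deck at y +31 to +52).
- cutter_center (a point): Small steel ring cutter standing in the keeper's well: 53 mm across outside, 26 mm tall, 0.03 kg; point on its axis, half-way up. (A larger cutter, 67 mm, stands on the table and is not wanted.)
- slab_top (a point): Marble slab 120 x 120 mm, 15 mm thick, fixed on the table; point: centre of its top face.
Mind the look-alikes: they are no part of the job. Of the things that look like the part that bears wedge_center, the middle-sized one is meant.

How it is judged:
By the outcome, as a careful person would: the job done as asked, in the order asked, and still so for the second after the job is handed in, with the robot touching nothing.
It also fails if it takes over 64 s, if anything falls off the work surface, if the arm or the gripper's body presses on something with over 40 N, if the wrist force passes 120 N, or if a joint passes its speed limit or range.

## Working session

There is one attempt and no reset: what is moved stays moved. The work goes in short steps, Python scripts to look and compute and a tool call to move; the robot and the scene stay as the last step left them, time stands still between calls to the robot, and variables do not carry over. Pictures are saved under pics/ and viewed, and the job is handed in when it is done.

Besides the shell and the picture viewer there is one more tool, called after ">>>" as name(argument=value, ...), one argument or row to a line, values as JSON. jog_arm: Moves the arm, as the interface text tells. Its arguments: {"type":"object","properties":{"rows":{"type":"array","items":{"type":"array"}}},"required":["rows"]}

```bash
mkdir -p pics; ls; cat > h.py <<'E'
import numpy as np, cv2
from bench import arm, eyes, nets
def cam(n):
    m=eyes.camera_model(n);return np.array(m["K"],float),float(m["k1"]),np.array(m["rvec"],float),np.array(m["tvec"],float)
def proj(n,P):
    K,k1,r,t=cam(n);p,_=cv2.projectPoints(np.array(P,float).reshape(-1,1,3),r,t,K,np.array([k1,0,0,0,0]));return p[:,0]
def ray(n,uv):
    K,k1,r,t=cam(n);u=cv2.undistortPointsIter(np.array(uv,float).reshape(-1,1,2),K,np.array([k1,0,0,0,0]),None,None,(3,100,1e-10))[0,0]
    R=cv2.Rodrigues(r)[0];return -R.T@t,R.T@np.array([u[0],u[1],1])
def onz(n,uv,z):
    c,d=ray(n,uv);return c+d*(z-c[2])/d[2]
def tri(a,b):
    c1,d1=ray("side",a);c2,d2=ray("top",b)
    s=np.linalg.lstsq(np.c_[d1,-d2],c2-c1,rcond=None)[0];p=c1+d1*s[0];q=c2+d2*s[1];return (p+q)/2,np.linalg.norm(p-q)
E
python3 - <<'E'
from h import *
for n in("side","top"):
    im=eyes.get_image(n);cv2.imwrite(f"pics/{n}0.png",cv2.resize(im[:,:,::-1],None,fx=1.4,fy=1.4,interpolation=cv2.INTER_CUBIC))
    cv2.imwrite(f"pics/raw_{n}0.png",im[:,:,::-1])
    K,k,r,t=cam(n);print(n,K.tolist(),k,ray(n,(280,210)))
    for o in("wedge_center","prop_seat","hatch","blade_face","cutter_center","slab_top"):
        try:
            print(n,o,[(round(d["conf"],2),np.round(np.array(d["position"])*[560,420],1).tolist()) for d in nets.boxes_of(n,o)])
        except Exception as e: print(o,e)
print(arm.read_state())
E
```

```text
pics
side [[532.8273843978798, 0.0, 283.27667375540375], [0.0, 532.8273843978798, 223.74606223475814], [0.0, 0.0, 1.0]] -0.20430691397295367 (array([  18.59376545, -497.06928853,  531.92664905]), array([ 0.48362772,  0.73183107, -0.48086493]))
side wedge_center [(0.83, [237.0, 205.4]), (0.69, [201.5, 216.9])]
side prop_seat [(0.97, [347.2, 257.2])]
side hatch [(0.95, [309.9, 243.4])]
side blade_face [(0.6, [309.2, 244.8])]
side cutter_center []
side slab_top [(0.52, [348.3, 258.8])]
top [[490.9606648210911, 0.0, 282.15800756344623], [0.0, 490.9606648210911, 209.0903647133209], [0.0, 0.0, 1.0]] 0.0006053958163501155 (array([307.55405251, 175.89675813, 954.45577171]), array([ 0.17756884,  0.03770922, -0.98339721]))
top wedge_center [(0.62, [220.9, 221.1]), (0.56, [172.0, 246.3])]
top prop_seat [(0.83, [353.8, 176.3])]
top hatch [(0.96, [337.8, 203.2])]
top blade_face [(0.77, [336.7, 206.6])]
top cutter_center []
top slab_top [(0.85, [204.4, 165.8])]
{'clock': 0.7, 'joints': array([ 1.42561507e+00,  3.84636734e-01,  7.91289510e-03,  1.29896873e-05,
       -1.19396850e+00, -2.58619168e-01]), 'joint_vel': array([-1.58419563e-04,  4.89273069e-04,  2.45113782e-06,  3.75585004e-04,
       -1.50469854e-03, -1.65688235e-03]), 'joint_efforts': array([ 7.16233353e-04, -3.91952133e+01,  1.88575298e+01,  4.19002399e+00,
       -3.04001287e-04,  7.89037955e-06]), 'position': array([245.53543433, 574.74047802, 231.35729099]), 'ee_rot': array([ 9.79687772e-01, -2.00528967e-01,  3.08212010e-06, -5.22522429e-05]), 'contact_force': array([-0.46670282, -0.90762549,  0.32892652]), 'wrist_torque': array([-0.01175839,  0.02472262, -0.01788722]), 'gripper_width': 85.76290542471297}
```

View pics/side0.png

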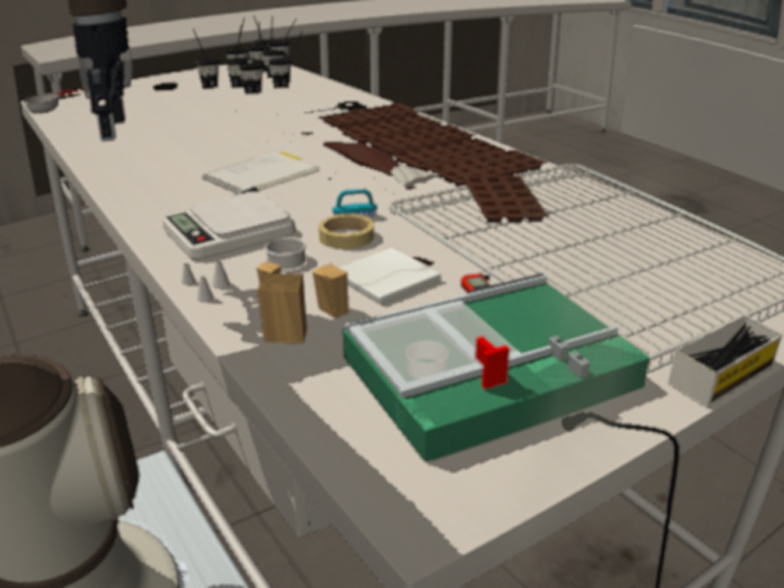

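View pics/top0.png

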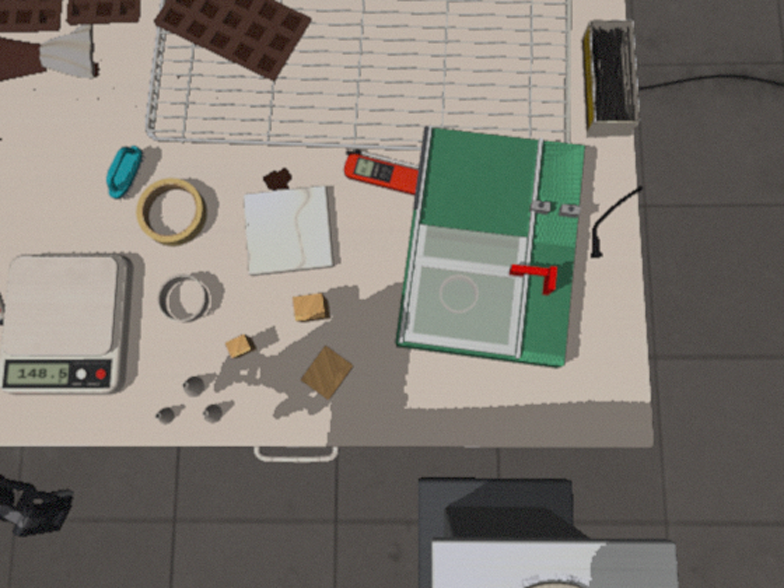

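Wedge candidates (pixels of the 784×588 views): the small one at top (237,346) / side (268,270), the mid-sized one at top (309,306) / side (331,290), and the large one at top (327,372) / side (283,308). For the cutters, the one in the well is at top (459,294) and the large one on the table is at top (185,298). I'll check the wedges in a close crop.

```bash
python3 - <<'E'
import cv2
t=cv2.imread("pics/raw_top0.png");s=cv2.imread("pics/raw_side0.png")
cv2.imwrite("pics/ct.png",cv2.resize(t[200:300,150:260],None,fx=7,fy=6*7/6*0.85,interpolation=cv2.INTER_CUBIC))
cv2.imwrite("pics/ct.png",cv2.resize(t[200:290,150:260],None,fx=6,fy=6,interpolation=cv2.INTER_CUBIC))
cv2.imwrite("pics/cs.png",cv2.resize(s[180:255,170:270],None,fx=7,fy=7,interpolation=cv2.INTER_CUBIC))
cv2.imwrite("pics/kt.png",cv2.resize(t[85:265,275:425],None,fx=3.2,fy=3.2,interpolation=cv2.INTER_CUBIC))
cv2.imwrite("pics/ks.png",cv2.resize(s[190:330,240:470],None,fx=3.4,fy=3.4,interpolation=cv2.INTER_CUBIC))
E
```

```text
(no output)
```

View pics/ct.png

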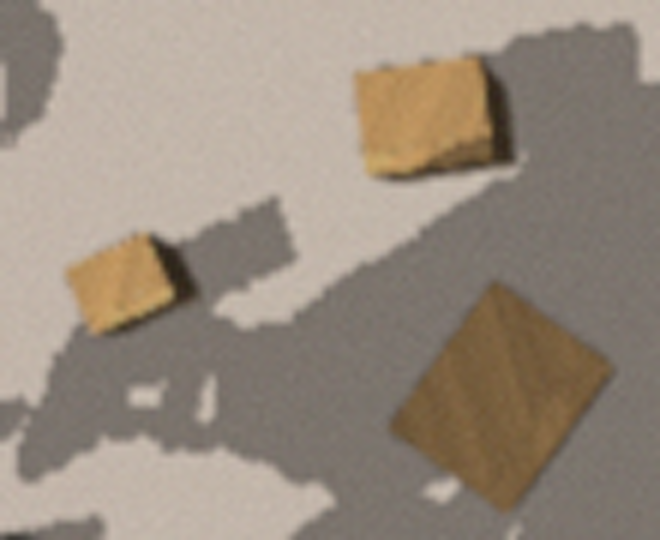

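View pics/cs.png

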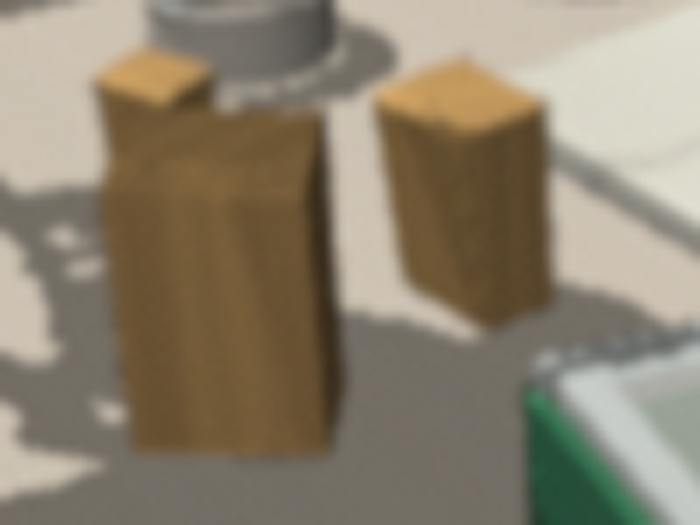

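View pics/kt.png

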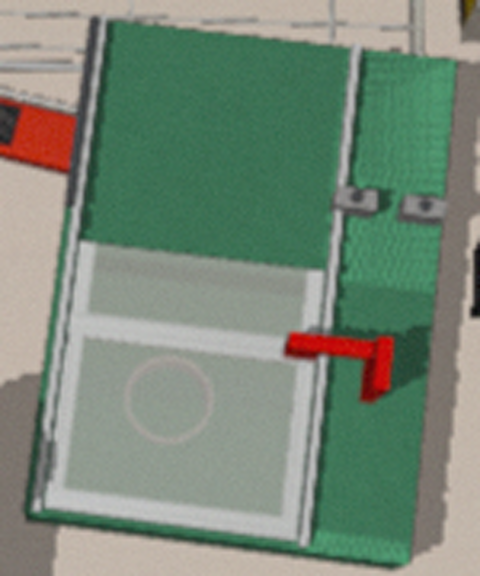

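View pics/ks.png

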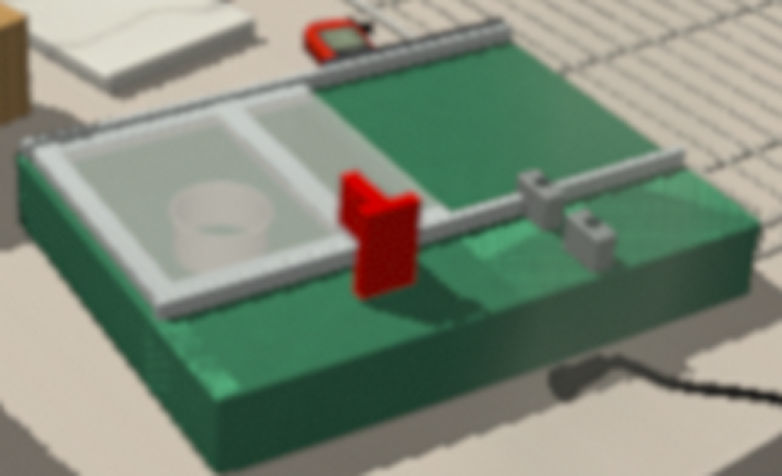

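```bash
cat > fit.py <<'E'
from h import *
from scipy.optimize import least_squares
def W(p,flip):
    x,y,a=p; a=a+(np.pi if flip else 0)
    v=np.array([[13,20,32.5],[13,-20,32.5],[-20,-20,32.5],[-20,20,32.5],[13,20,-32.5],[13,-20,-32.5],[-13,-20,-32.5],[-13,20,-32.5]],float)
    R=np.array([[np.cos(a),-np.sin(a)],[np.sin(a),np.cos(a)]])
    v[:,:2]=v[:,:2]@R.T+[x,y]; v[:,2]+=32.5; return v
# observed, order-agnostic
so=np.array([[378,98],[465,60],[547,103],[470,132],[408,278],[490,330],[548,300]])/7+[169.6,179.6]
to=np.array([[357,73],[482,57],[492,150],[368,170]])/6+[149.6,199.6]
def assoc(v,flip):
    s=proj("side",v);t=proj("top",v);
    return s,t
import itertools
def res(p,flip,full=False):
    v=W(p,flip);s,t=assoc(v,flip)
    ds=np.linalg.norm(so[:,None]-s[None],axis=2);i=ds.argmin(1)
    # tops to tops
    i[:4]=ds[:4,:4].argmin(1); i[4:]=4+ds[4:,4:].argmin(1)
    dt=np.linalg.norm(to[:,None]-t[None],axis=2);j=dt[:,:4].argmin(1)
    r=np.r_[(so-s[i]).ravel(),(to-t[j]).ravel()]
    return r
p0=onz("top",np.array([425,115])/6+[150,200],65);print(p0)
for flip in(0,1):
    best=min((least_squares(res,[p0[0],p0[1],a],args=(flip,),x_scale=[1,1,.02],diff_step=1e-5) for a in np.linspace(-.4,.4,9)),key=lambda q:q.cost)
    print(flip,best.cost,best.x,np.round(res(best.x,flip),1))
    np.set_printoptions(suppress=True)
E
python3 fit.py
```

```text
[451.59325196 319.13843932  65.        ]
0 10.005675067272543 [4.57624353e+02 3.19772077e+02 1.56748794e-01] [ 1.3  1.6  0.4  1.2 -0.7  0.6  1.8 -0.6  1.1 -0.5  0.4 -0.5 -1.5 -0.3
  0.1  0.9 -0.4  1.7 -1.1 -0.2 -0.3 -0.3]
1 21.76682465767384 [452.19101546 318.45700098   0.17746788] [ 0.7  1.6  0.   1.4 -1.4  0.9  0.8 -0.4  3.2 -1.6  2.2 -1.6  0.4 -1.2
  0.2  1.5 -0.2  2.7 -1.4  0.8 -0.7  0.3]
```

```bash
python3 - <<'E'
import cv2
t=cv2.imread("pics/raw_top0.png");s=cv2.imread("pics/raw_side0.png")
def c(im,x,y,w,h,f,n): cv2.imwrite(n,cv2.resize(im[y:y+h,x:x+w],None,fx=f,fy=f,interpolation=cv2.INTER_CUBIC))
c(t,355,135,70,80,8,"pics/zt.png"); c(s,335,230,100,60,8,"pics/zs.png")
E
```

```text
(no output)
```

View pics/zt.png

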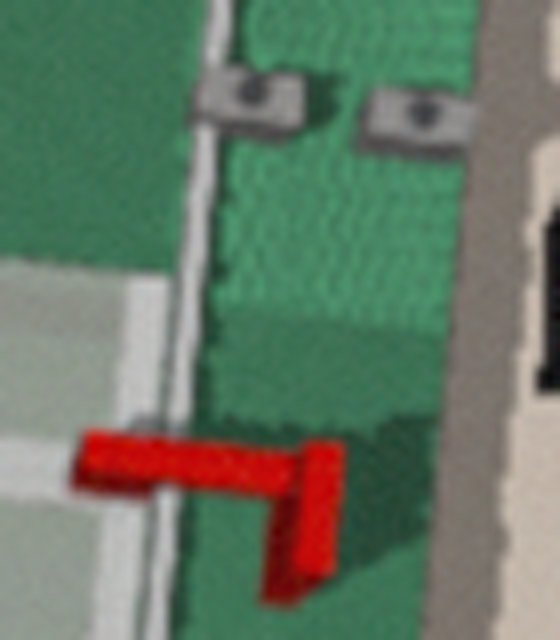

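View pics/zs.png

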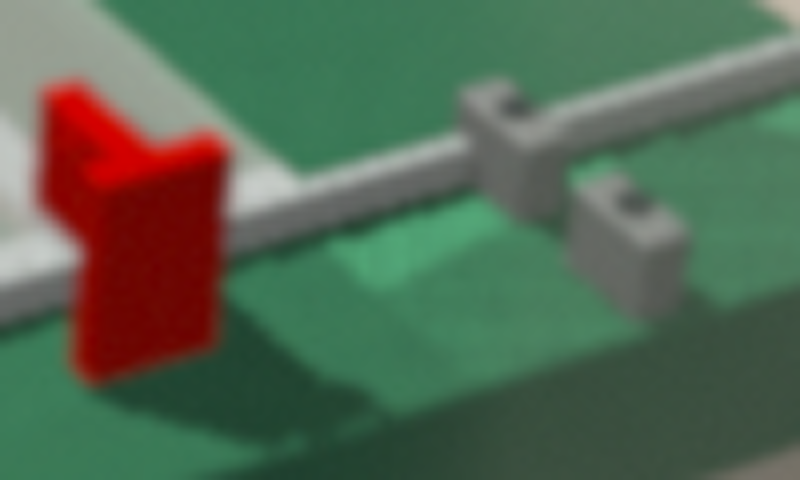

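```bash
cat > kfit.py <<'E'
from h import *
from scipy.optimize import least_squares
np.set_printoptions(suppress=True,precision=1)
S=[((-12,32,20),460,98),((0,32,20),505,80),((-12,7,20),520,155),((-12,7,0),527,218),((-12,-7,20),572,195),((0,-7,20),610,178),((-12,-32,20),645,248),((0,-32,20),690,232),((-12,-32,0),645,318),((-12,-7,0),572,262)]
SB=[((0,-4.5,50),100,188),((30,-4.5,50),225,150),((0,-4.5,3),95,385),((30,-4.5,3),215,345)]
T=[((-12,32,20),195,118),((0,32,20),212,68),((0,7,20),305,75),((-12,7,20),302,128),((0,-7,20),372,88),((-12,-7,20),362,138),((0,-32,20),475,95),((-12,-32,20),468,148)]
TB=[((0,-4.5,50),330,575),((30,-4.5,50),345,445),((30,4.5,50),308,440),((0,4.5,50),295,572)]
f=lambda L:(np.array([l[0] for l in L],float),np.array([l[1:] for l in L],float))
def Kw(p,P):
    x,y,a=p[:3];P=np.array(P,float);R=np.array([[np.cos(a),-np.sin(a),0],[np.sin(a),np.cos(a),0],[0,0,1]]);return P@R.T+[x,y,45]
def res(p,use="st"):
    r=[]
    for L,B,n,o in((S,SB,"side",[335,230]),(T,TB,"top",[355,135])):
        if n[0] not in use: continue
        P,u=f(L);Q,v=f(B);P=np.r_[P,Q+[p[3],0,0]]; r.append((proj(n,Kw(p,P))-(np.r_[u,v]/8+o-.44)).ravel())
    return np.concatenate(r)
if __name__=="__main__":
  for use in("st","s","t"):
    q=least_squares(res,[620,0,-.1,-124],args=(use,),x_scale=[1,1,.01,1],loss="soft_l1");print(use,q.cost,q.x[:2],q.x[2],q.x[3]);
    if use=="st":print(res(q.x).reshape(-1,2))
  # slab, cutter
E
python3 kfit.py
```

```text
st 16.287682184512022 [591.7 -10.4] -0.14013043972847666 -124.13934040005365
[[-0.9 -1.2]
 [-0.7 -0.6]
 [ 0.5 -1. ]
 [-1.8  1.3]
 [-0.8 -1.8]
 [ 0.3 -1.4]
 [-0.5 -0.6]
 [-0.2 -0.5]
 [-2.2  1. ]
 [-2.3  0.1]
 [-0.4 -0.5]
 [ 0.7 -0.5]
 [-1.8  0.3]
 [-0.5  0.4]
 [ 1.  -0.9]
 [-0.4 -0.7]
 [ 1.3  0. ]
 [ 1.  -0.5]
 [ 0.4 -0.7]
 [ 1.1 -0.8]
 [ 1.   0.1]
 [ 1.3 -0.4]
 [ 0.9 -0.1]
 [ 0.7 -0.2]
 [ 0.2 -0.3]
 [ 0.1 -0.4]]
s 8.447503422410717 [591.8 -12.2] -0.14715224662306486 -124.09021154850224
t 1.5778511668033535 [590.8  -8.7] -0.13215786357095138 -123.53684178260944
```

```bash
cat > m.py <<'E'
from h import *
from kfit import Kw
np.set_printoptions(suppress=True,precision=1)
# large wedge top corners
print("big right corner",tri(np.array([322,115])/7+[169.6,179.6],np.array([612,370])/6+[149.6,199.6]),"front",tri(np.array([300,195])/7+[169.6,179.6],np.array([508,508])/6+[149.6,199.6]))
print("slab",[onz("top",np.array(c)/1.4,15)[:2] for c in((244,191),(327,185),(333,265),(249,274))],onz("top",np.array((288.2,228.7))/1.4,15))
print("slabside",[onz("side",np.array(c)/1.4,15)[:2] for c in((335,270),(402,250),(439,275),(381,300))])
a=np.array([591.5,-10,45]);R=cv2.Rodrigues(np.array([0,0,-.138]))[0]
for z in(32,):
    c=onz("top",np.array((168.5,398.))/3.2+[275,85]-.3,z);print("cutter",c,R.T@(c-a))
c=onz("side",np.array((222,208.))/3.4+[240,190]-.3,32);print("cutter side",c,R.T@(c-a))
E
python3 m.py
```

```text
big right corner (array([375.3, 255.2, 107.5]), np.float64(9.749539365923935)) front (array([355.6, 278.7,  79.7]), np.float64(51.68743167165998))
slab [array([629.1, 425.4]), array([636.8, 305.5]), array([519. , 294.9]), array([506.9, 413.4])] [572.4 359.7  15. ]
slabside [array([507.9, 401.8]), array([633.5, 404. ]), array([630.7, 300.3]), array([515.7, 283.5])]
cutter [475.4 121.   32. ] [-133.   113.8  -13. ]
cutter side [476.7 118.4  32. ] [-131.4  111.4  -13. ]
```

```bash
cat > go.py <<'E'
import sys
from h import *
from scipy.spatial.transform import Rotation as Ro
np.set_printoptions(suppress=True,precision=2)
def plan(P,yaw):
    s=arm.read_state();R=Ro.from_quat(s["ee_rot"]);M=R.as_matrix()
    # target: tool z down, tool x at yaw
    c,n=np.cos(yaw),np.sin(yaw);T=Ro.from_matrix(np.array([[c,n,0],[n,-c,0],[0,0,-1.]]))
    print("pos",s["position"],"yaw",np.degrees(np.arctan2(M[1,0],M[0,0])),"tilt",M[:,2],"F",s["contact_force"],"w",s["gripper_width"],"t",s["clock"])
    print("shift cm in tool",M.T@(np.array(P)-s["position"])/10,"turn deg",np.degrees((R.inv()*T).as_rotvec()))
if __name__=="__main__": plan([float(v) for v in sys.argv[1:4]],np.radians(float(sys.argv[4])))
E
python3 go.py 457.6 319.8 130 9
```

```text
pos [245.54 574.74 231.36] yaw -23.135786523896837 tilt [ 0.  0. -1.] F [-0.47 -0.91  0.33] w 85.76290542471297 t 0.7
shift cm in tool [29.52 15.11 10.13] turn deg [ -0.01  -0.   -32.14]
```

>>> jog_arm(
  rows=[
    [[4.92,2.52,1.0],[0,0,0],8.5],
    [[4.92,2.52,1.0],[0,0,0],8.5],
    [[4.92,2.52,1.0],[0,0,0],8.5],
    [[4.92,2.52,1.0],[0,0,0],8.5],
    [[4.92,2.52,1.0],[0,0,0],8.5],
    [[4.92,2.52,1.0],[0,0,0],8.5],
    [[0,0,1],[0,0,-10.6],8.5],
    [[0,0,1],[0,0,-10.6],8.5],
    [[0,0,1],[0,0,-10.6],8.5],
    [[0,0,0],[0,0,0],8.5],
  ],
)

```text
clock: 1.95
position: [457.3, 319.3, 140.7]
ee_rot: [0.997, 0.074, -0.001, 0.001]
contact_force: [0.4, -0.2, -0.4]
gripper_width: 85.4
```

```bash
python3 go.py 457.6 319.8 32 9; python3 - <<'E'
from h import *
for n in("side","top"):
    im=eyes.get_image(n);cv2.imwrite(f"pics/raw_{n}1.png",im[:,:,::-1])
    x,y=(150,80) if n=="side" else (140,170)
    cv2.imwrite(f"pics/{n}1.png",cv2.resize(im[y:y+150,x:x+180,::-1],None,fx=4,fy=4,interpolation=cv2.INTER_CUBIC))
E
```

```text
pos [457.32 319.28 140.7 ] yaw 8.52959001548061 tilt [-0. -0. -1.] F [ 0.43 -0.21 -0.45] w 85.40027493596419 t 1.95
shift cm in tool [ 0.05 -0.06 10.87] turn deg [ 0.06  0.07 -0.47]
```

View pics/side1.png

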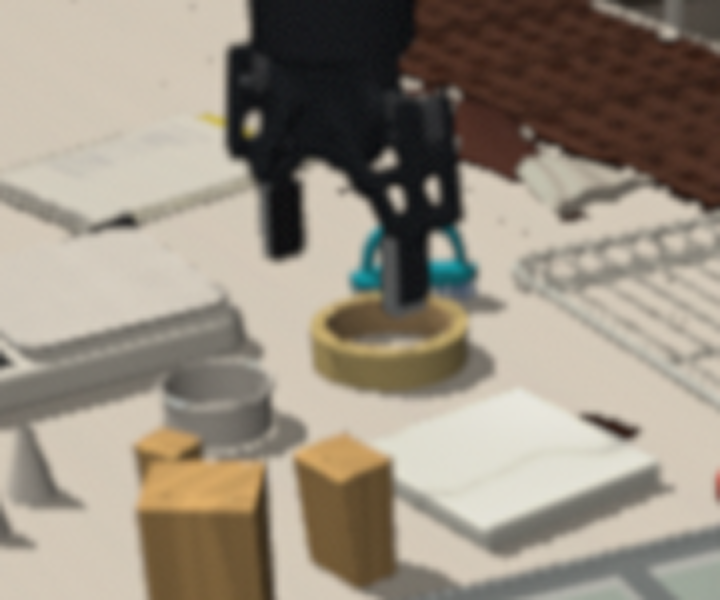

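View pics/top1.png

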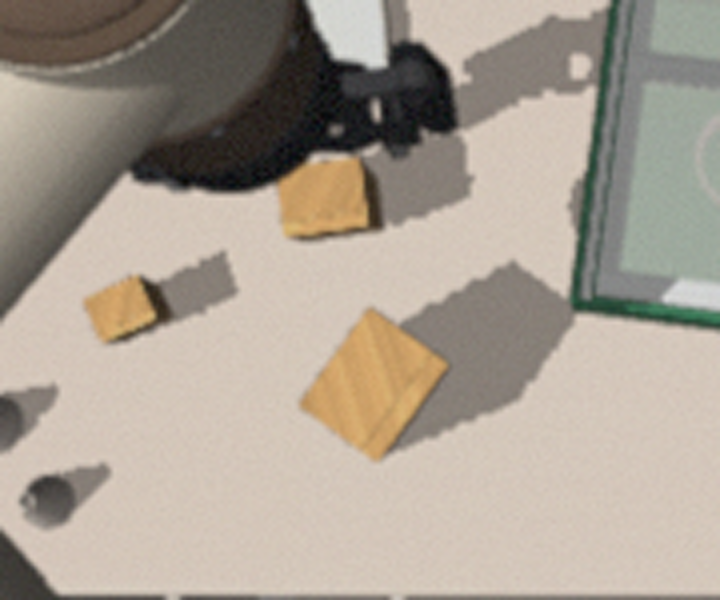

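```bash
python3 - <<'E'
from h import *
print(proj("side",[[457,319,153]]),"obs 236 149.5")
for y in (278,): print(proj("side",[[457+6,y,153]]),proj("top",[[457+6,y,153]]),"obs ~(251.5,155),(239,209)?")
print(proj("top",[[457,320,65],[457,320,0]]))
E
```

```text
[[234.79846531 150.42511297]] obs 236 149.5
[[248.72978848 156.85820566]] [[237.26990895 203.90585221]] obs ~(251.5,155),(239,209)?
[[220.43596267 216.27615647]
 [225.61295774 221.70170803]]
```

>>> jog_arm(
  rows=[
    [[0.05,-0.05,3],[0,0,-0.4],8.5],
    [[0,0,3],[0,0,0],8.5],
    [[0,0,3],[0,0,0],8.5],
    [[0,0,1.9],[0,0,0],8.5],
    [[0,0,0],[0,0,0],8.5],
    [[0,0,0],[0,0,0],3.0],
    [[0,0,0],[0,0,0],3.0],
    [[0,0,0],[0,0,0],3.0],
    [[0,0,0],[0,0,0],3.0],
    [[0,0,0],[0,0,0],3.0],
  ],
)

```text
clock: 3.3
position: [458.6, 321.0, 33.6]
ee_rot: [0.997, 0.079, 0.001, -0.001]
contact_force: [-1.3, 1.0, 5.3]
gripper_width: 39.3
```

>>> jog_arm(
  rows=[
    [[0,0,0],[0,0,0],3.0],
    [[0,0,0],[0,0,0],3.0],
  ],
)

```text
clock: 3.55
position: [458.7, 321.0, 33.6]
ee_rot: [0.997, 0.079, 0.001, -0.001]
contact_force: [-0.3, 0.3, 5.5]
gripper_width: 39.1
```

```bash
python3 go.py 457.6 319.8 140 9; python3 - <<'E'
from h import *
for n in("side","top"):
    im=eyes.get_image(n);cv2.imwrite(f"pics/raw_{n}2.png",im[:,:,::-1])
    x,y=(150,110) if n=="side" else (140,170)
    cv2.imwrite(f"pics/{n}2.png",cv2.resize(im[y:y+150,x:x+180,::-1],None,fx=4,fy=4,interpolation=cv2.INTER_CUBIC))
E
```

```text
pos [458.67 321.    33.59] yaw 9.095224793526315 tilt [ 0.  0. -1.] F [-0.33  0.25  5.46] w 39.11103276586721 t 3.55
shift cm in tool [ -0.1    0.09 -10.64] turn deg [-0.07 -0.11  0.1 ]
```

View pics/side2.png

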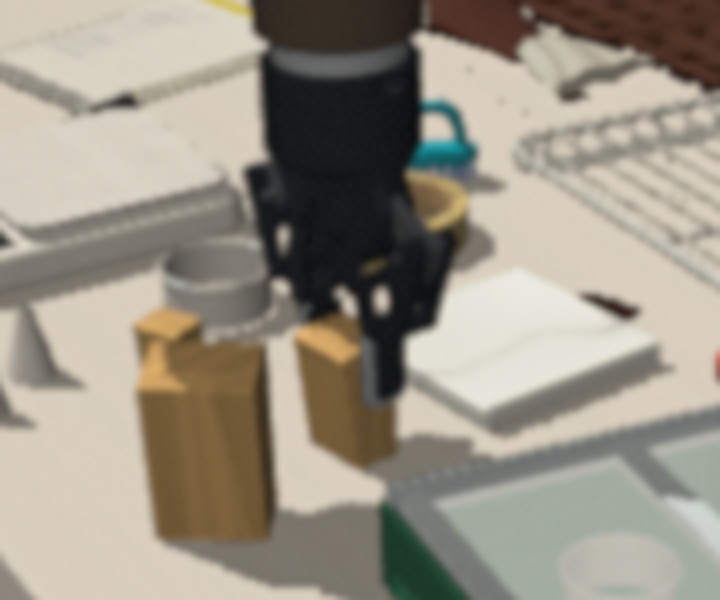

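>>> jog_arm(
  rows=[
    [[0,0,-2],[0,0,0],3.0],
    [[0,0,-5],[0,0,0],3.0],
    [[0,0,-5],[0,0,0],3.0],
    [[0,0,0],[0,0,8.5],3.0],
    [[0,0,0],[0,0,8.5],3.0],
    [[0,0,0],[0,0,0],3.0],
  ],
)

```text
clock: 4.4
position: [457.5, 319.9, 151.9]
ee_rot: [0.998, -0.069, -0.0, 0.0]
contact_force: [0.4, -0.7, -0.9]
gripper_width: 39.3
```

```bash
python3 go.py 431 12.3 160 -7.9
```

```text
pos [457.55 319.86 151.87] yaw -7.859698122966764 tilt [-0. -0. -1.] F [ 0.39 -0.66 -0.94] w 39.279609352094326 t 4.4
shift cm in tool [ 1.58 30.83 -0.79] turn deg [0.04 0.05 0.04]
```

>>> jog_arm(
  rows=[
    [[0.26,5.14,-0.1],[0,0,0],3.0],
    [[0.26,5.14,-0.1],[0,0,0],3.0],
    [[0.26,5.14,-0.1],[0,0,0],3.0],
    [[0.26,5.14,-0.1],[0,0,0],3.0],
    [[0.26,5.14,-0.1],[0,0,0],3.0],
    [[0.26,5.14,-0.1],[0,0,0],3.0],
    [[0,0,0],[0,0,0],3.0],
    [[0,0,0],[0,0,0],3.0],
  ],
)

```text
clock: 5.4
position: [430.9, 12.6, 158.2]
ee_rot: [0.998, -0.069, 0.0, -0.0]
contact_force: [0.3, 0.4, -1.0]
gripper_width: 39.3
```

```bash
python3 go.py 431 12.3 104 -7.9; python3 - <<'E'
from h import *
for n in("side","top"):
    im=eyes.get_image(n);cv2.imwrite(f"pics/raw_{n}3.png",im[:,:,::-1])
    x,y=(250,130) if n=="side" else (270,120)
    cv2.imwrite(f"pics/{n}3.png",cv2.resize(im[y:y+150,x:x+180,::-1],None,fx=4,fy=4,interpolation=cv2.INTER_CUBIC))
E
```

```text
pos [430.95  12.6  158.24] yaw -7.8909094198049194 tilt [ 0.  0. -1.] F [ 0.34  0.42 -1.03] w 39.29990699719457 t 5.4
shift cm in tool [0.01 0.03 5.42] turn deg [-0.01 -0.01  0.01]
```

View pics/side3.png

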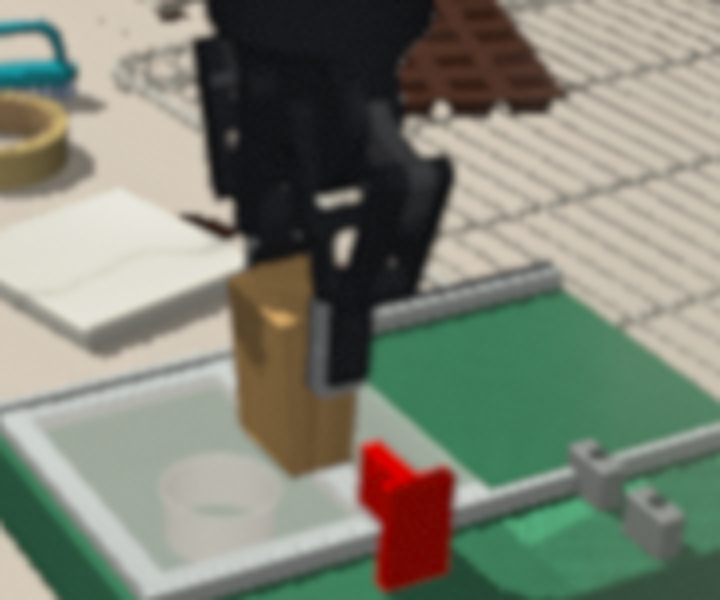

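View pics/top3.png

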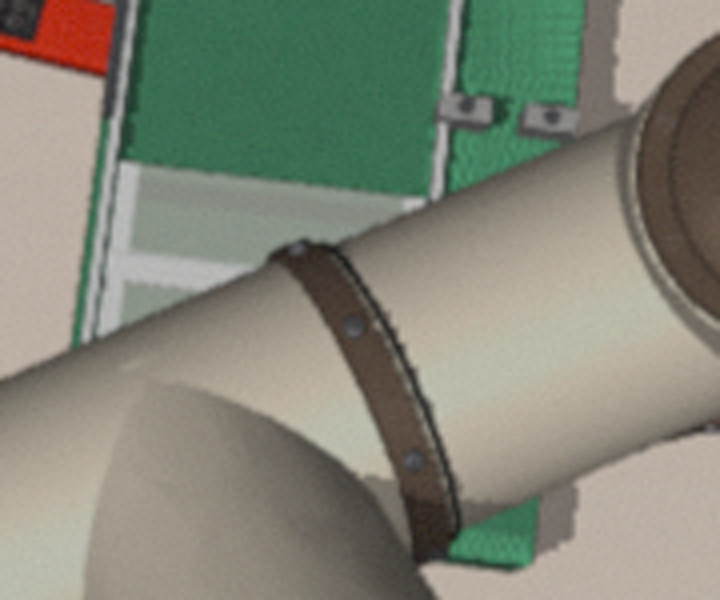

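```bash
python3 - <<'E'
from h import *
np.set_printoptions(suppress=True,precision=1)
R=cv2.Rodrigues(np.array([0,0,-.138]))[0]
c=np.array([430.95,12.6,158.24-33])
P=np.array([[-13,-20,0],[13,-20,0],[-13,20,0],[-20,20,65]],float)@R.T+c
print(proj("side",P)); print((np.array([[300,475],[353,455],[240,415],[232,280]])/4+[250,130]-.4))
E
```

```text
[[322.6 248.6]
 [338.5 244.3]
 [309.2 235.2]
 [306.  196.7]]
[[324.6 248.3]
 [337.9 243.3]
 [309.6 233.3]
 [307.6 199.6]]
```

>>> jog_arm(
  rows=[
    [[0,0,3],[0,0,0],3.0],
    [[0,0,2.4],[0,0,0],3.0],
    [[0,0,0],[0,0,0],3.0],
    [[2,0,0],[0,0,0],3.0],
    [[1.5,0,0],[0,0,0],3.0],
    [[1.5,0,0],[0,0,0],3.0],
    [[2,0,0],[0,0,0],3.0],
    [[0,0,0],[0,0,0],3.0],
  ],
)

```text
clock: 6.5
position: [500.5, 3.1, 104.2]
ee_rot: [0.998, -0.07, -0.001, 0.0]
contact_force: [-2.4, 2.0, 0.0]
gripper_width: 39.1
```

```bash
cat > snap.py <<'E'
import sys
from h import *
k=sys.argv[1]
B={"side":(250,130),"top":(270,100)}
for n in("side","top"):
    im=eyes.get_image(n);cv2.imwrite(f"pics/raw_{n}{k}.png",im[:,:,::-1])
    x,y=B[n]
    cv2.imwrite(f"pics/{n}{k}.png",cv2.resize(im[y:y+150,x:x+180,::-1],None,fx=4,fy=4,interpolation=cv2.INTER_CUBIC))
E
python3 go.py 613 -13 103.5 -7.9;python3 snap.py 4
```

```text
pos [500.55   3.08 104.16] yaw -7.973223879214172 tilt [-0. -0. -1.] F [-2.42  2.    0.04] w 39.054422162593696 t 6.5
shift cm in tool [11.36  0.03  0.05] turn deg [ 0.01  0.06 -0.07]
```

View pics/side4.png

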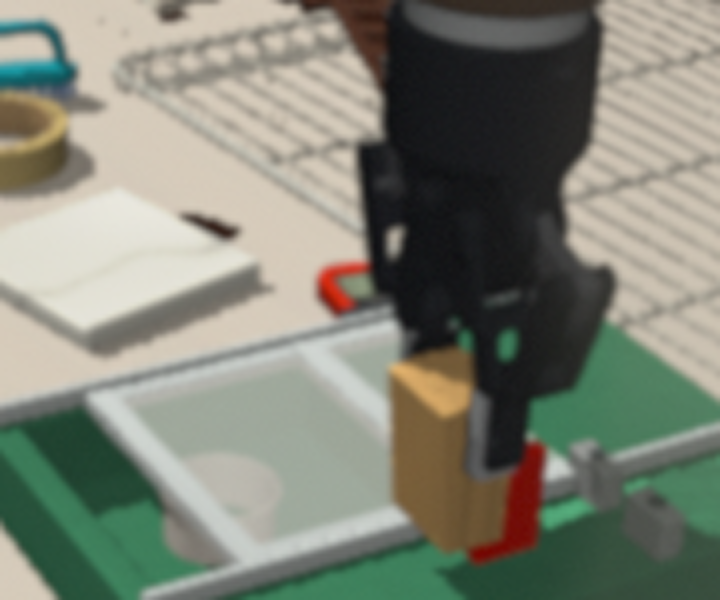

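>>> jog_arm(
  rows=[
    [[1.5,0,0],[0,0,0],3.0],
    [[1.5,0,0],[0,0,0],3.0],
    [[1.5,0,0],[0,0,0],3.0],
    [[1.5,0,0],[0,0,0],3.0],
    [[1,0,0],[0,0,0],3.0],
    [[0,0,0],[0,0,0],3.0],
  ],
)

```text
clock: 7.35
position: [568.2, -6.7, 103.9]
ee_rot: [0.998, -0.069, -0.001, 0.0]
contact_force: [-4.0, 1.8, -0.8]
gripper_width: 39.5
```

```bash

python3 go.py 613.5 -13 103.5 -7.9;python3 snap.py 5
```

```text
pos [568.19  -6.73 103.91] yaw -7.955518567945261 tilt [-0. -0. -1.] F [-4.05  1.82 -0.77] w 39.481099456400884 t 7.35
shift cm in tool [ 4.57 -0.01  0.03] turn deg [ 0.04  0.16 -0.06]
```

View pics/side5.png

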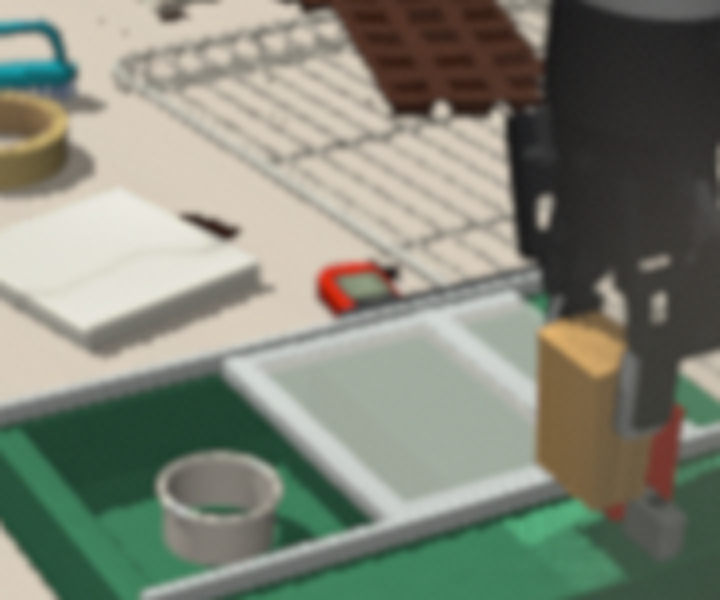

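>>> jog_arm(
  rows=[
    [[0.7,0,0],[0,0,0],3.0],
    [[1,0,0],[0,0,0],3.0],
    [[1,0,0],[0,0,0],3.0],
    [[1,0,0],[0,0,0],3.0],
    [[1,0,0],[0,0,0],3.0],
    [[0,0,0],[0,0,0],3.0],
    [[0,0,0],[0,0,0],3.0],
  ],
)

```text
clock: 8.32
position: [614.1, -13.0, 103.9]
ee_rot: [0.998, -0.069, -0.002, 0.0]
contact_force: [-6.2, 2.4, 0.0]
gripper_width: 39.1
```

```bash
sed -i 's/(250,130)/(330,130)/' snap.py
python3 go.py 613.5 -13 78 -7.9;python3 snap.py 6
```

```text
pos [614.14 -13.01 103.89] yaw -7.94711315911067 tilt [-0.  0. -1.] F [-6.23  2.38  0.05] w 39.12786125119608 t 8.325
shift cm in tool [-0.06  0.01  2.59] turn deg [ 0.02  0.18 -0.05]
```

View pics/side6.png

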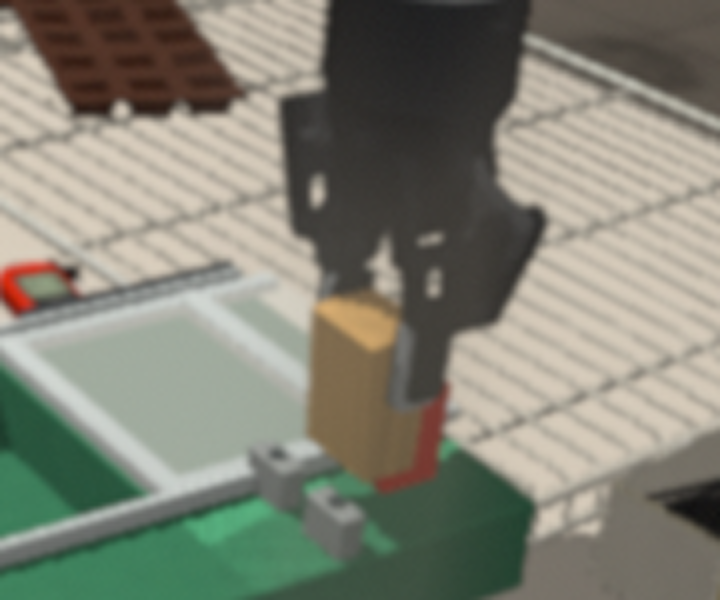

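View pics/top6.png

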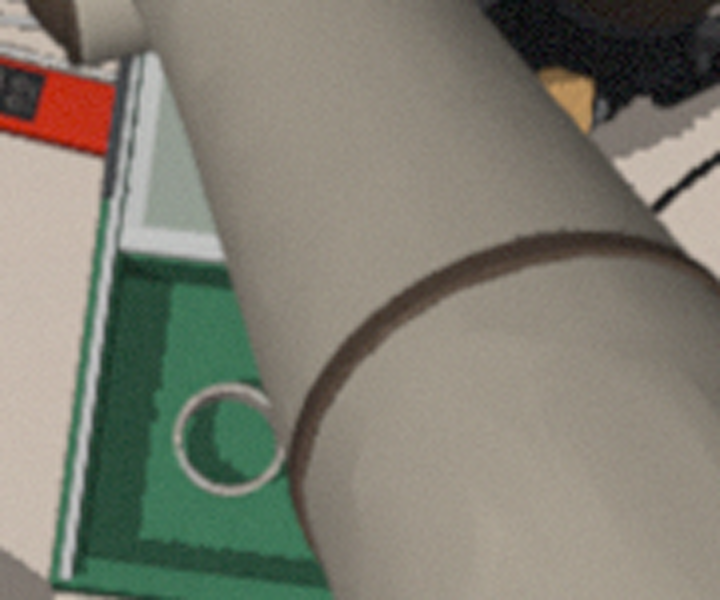

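```bash
cat > chk.py <<'E'
from h import *
np.set_printoptions(suppress=True,precision=1)
import sys
x,y,z=map(float,sys.argv[1:4])
R=cv2.Rodrigues(np.array([0,0,-.138]))[0]
P=np.array([[-13,-20,0],[-13,20,0],[-20,20,65],[-20,-20,65]],float)@R.T+[x,y,z]
print("crop px: nearRbot nearLbot nearLtop nearRtop\n",(proj("side",P)-[330,130]+.4)*4)
E
python3 chk.py 614.1 -13 71;python3 chk.py 613 -13 70
```

```text
crop px: nearRbot nearLbot nearLtop nearRtop
 [[365.4 480. ]
 [305.7 433.1]
 [310.7 298.6]
 [373.5 342.9]]
crop px: nearRbot nearLbot nearLtop nearRtop
 [[363.2 482.9]
 [303.5 435.9]
 [308.5 301.5]
 [371.2 345.9]]
```

>>> jog_arm(
  rows=[
    [[0,0,0.7],[0,0,0],3.0],
    [[0,0,0.7],[0,0,0],3.0],
    [[0,0,0.6],[0,0,0],3.0],
    [[0,0,0],[0,0,0],3.0],
  ],
)

```text
clock: 8.93
position: [613.7, -13.4, 83.7]
ee_rot: [0.998, -0.069, -0.002, 0.0]
contact_force: [-4.9, 1.5, -1.6]
gripper_width: 39.3
```

```bash

python3 go.py 613.5 -13 78 -7.9;python3 snap.py 7
```

```text
pos [613.73 -13.4   83.68] yaw -7.948281036404942 tilt [-0. -0. -1.] F [-4.86  1.55 -1.65] w 39.27110137280339 t 8.925
shift cm in tool [-0.03 -0.04  0.57] turn deg [ 0.06  0.22 -0.05]
```

View pics/side7.png

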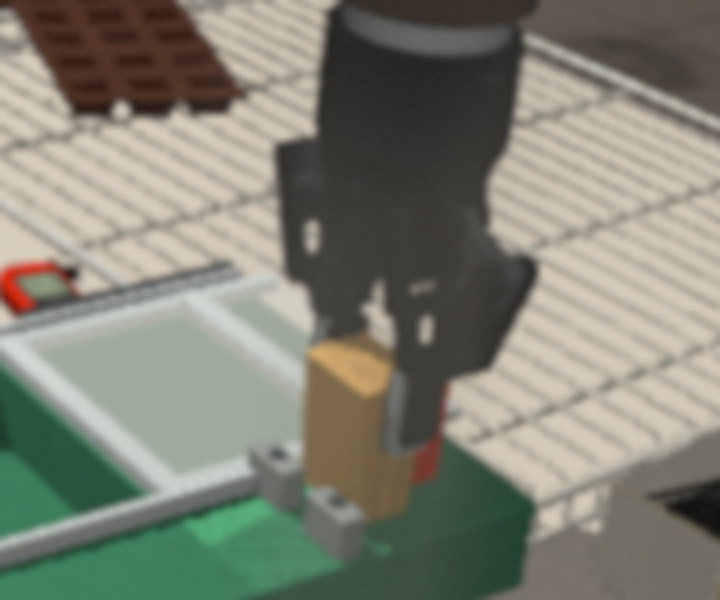

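>>> jog_arm(
  rows=[
    [[0,0,0.3],[0,0,0],3.0],
    [[0,0,0.15],[0,0,0],3.0],
    [[0,0,0],[0,0,0],3.0],
  ],
)

```text
clock: 9.4
position: [614.2, -13.5, 79.9]
ee_rot: [0.998, -0.069, -0.001, 0.0]
contact_force: [-4.9, -0.8, 0.6]
gripper_width: 39.0
```

>>> jog_arm(
  rows=[
    [[0,0,0.15],[0,0,0],3.0],
    [[0,0,0],[0,0,0],3.0],
  ],
)

```text
clock: 9.65
position: [614.3, -13.5, 78.6]
ee_rot: [0.998, -0.069, -0.001, 0.0]
contact_force: [-5.3, 0.6, 1.5]
gripper_width: 39.3
```

```bash

python3 go.py 613.5 -13 78 -7.9
```

```text
pos [614.31 -13.5   78.61] yaw -7.930625321220699 tilt [-0. -0. -1.] F [-5.26  0.58  1.47] w 39.31164730993271 t 9.65
shift cm in tool [-0.09 -0.04  0.06] turn deg [ 0.06  0.13 -0.03]
```

>>> jog_arm(
  rows=[
    [[0,0,0.1],[0,0,0],3.0],
    [[0,0,0],[0,0,0],3.0],
  ],
)

```text
clock: 9.9
position: [614.4, -13.5, 78.6]
ee_rot: [0.998, -0.069, -0.001, 0.001]
contact_force: [-8.5, 1.0, 7.1]
gripper_width: 38.9
```

>>> jog_arm(
  rows=[
    [[0,0,0.1],[0,0,0],3.0],
    [[0,0,0],[0,0,0],3.0],
  ],
)

```text
clock: 10.15
position: [614.4, -13.5, 78.6]
ee_rot: [0.998, -0.069, -0.001, 0.001]
contact_force: [-8.4, 1.4, 10.5]
gripper_width: 39.4
```

>>> jog_arm(
  rows=[
    [[0,0,0.1],[0,0,0],3.0],
    [[0,0,0],[0,0,0],3.0],
  ],
)

```text
clock: 10.4
position: [614.4, -13.5, 78.5]
ee_rot: [0.998, -0.069, -0.001, 0.001]
contact_force: [-11.4, 2.6, 14.5]
gripper_width: 39.3
```

>>> jog_arm(
  rows=[
    [[0,0,-0.25],[0,0,0],3.0],
    [[-0.3,0,0],[0,0,0],3.0],
    [[-0.2,0,0],[0,0,0],3.0],
    [[0,0,0],[0,0,0],3.0],
  ],
)

```text
clock: 10.9
position: [611.1, -13.0, 78.6]
ee_rot: [0.998, -0.069, 0.0, 0.0]
contact_force: [-4.8, -3.0, 5.4]
gripper_width: 39.2
```

>>> jog_arm(
  rows=[
    [[-0.15,0,0],[0,0,0],3.0],
    [[0,0,0],[0,0,0],3.0],
  ],
)

```text
clock: 11.15
position: [610.2, -12.7, 78.6]
ee_rot: [0.998, -0.069, 0.001, 0.0]
contact_force: [-3.9, -3.9, 5.7]
gripper_width: 39.0
```

>>> jog_arm(
  rows=[
    [[-0.1,0,0],[0,0,0],3.0],
    [[0,0,0],[0,0,0],3.0],
  ],
)

```text
clock: 11.4
position: [609.4, -12.4, 78.6]
ee_rot: [0.998, -0.069, 0.001, 0.0]
contact_force: [-3.3, -2.5, 5.6]
gripper_width: 39.3
```

>>> jog_arm(
  rows=[
    [[-0.1,0,0],[0,0,0],3.0],
    [[0,0,0],[0,0,0],3.0],
  ],
)

```text
clock: 11.65
position: [609.2, -12.3, 78.6]
ee_rot: [0.998, -0.069, 0.002, 0.0]
contact_force: [0.4, -5.5, 4.3]
gripper_width: 39.1
```

>>> jog_arm(
  rows=[
    [[-0.1,0,0],[0,0,0],3.0],
    [[0,0,0],[0,0,0],3.0],
  ],
)

```text
clock: 11.9
position: [609.0, -12.3, 78.6]
ee_rot: [0.998, -0.069, 0.003, 0.0]
contact_force: [0.8, -5.3, 2.9]
gripper_width: 39.2
```

>>> jog_arm(
  rows=[
    [[-0.1,0,0],[0,0,0],3.0],
    [[0,0,0],[0,0,0],3.0],
  ],
)

```text
clock: 12.15
position: [608.9, -12.2, 78.6]
ee_rot: [0.998, -0.068, 0.004, 0.0]
contact_force: [3.1, -7.5, 0.6]
gripper_width: 39.2
```

```bash

python3 go.py 607 -13 78 -7.9;python3 snap.py 8
```

```text
pos [608.92 -12.23  78.63] yaw -7.844771515814111 tilt [ 0.01 -0.   -1.  ] F [ 3.1  -7.48  0.56] w 39.22539552990252 t 12.15
shift cm in tool [-0.18  0.1   0.06] turn deg [-0.02 -0.4   0.06]
```

View pics/side8.png

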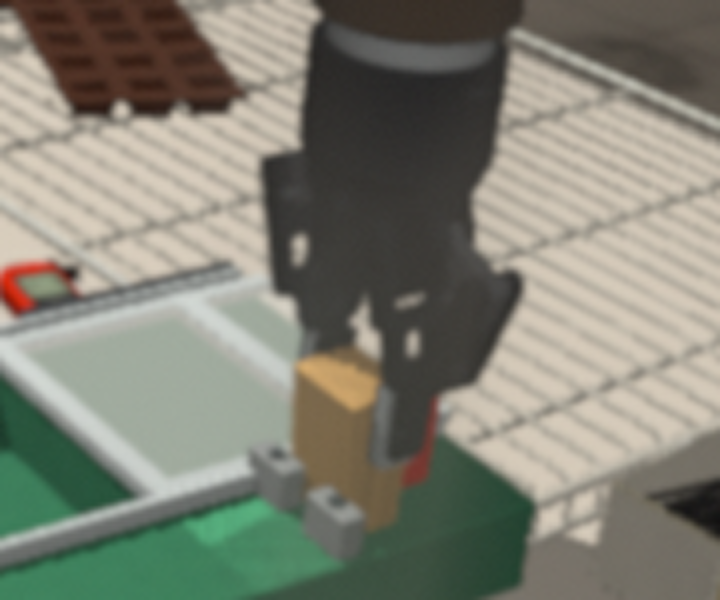

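>>> jog_arm(
  rows=[
    [[0,0,0],[0,0,0],4.2],
    [[0,0,0],[0,0,0],4.6],
    [[0,0,0],[0,0,0],5.0],
    [[0,0,0],[0,0,0],5.5],
    [[0,0,0],[0,0,0],5.5],
  ],
)

```text
clock: 12.88
position: [605.7, -11.6, 77.8]
ee_rot: [0.998, -0.069, 0.0, -0.0]
contact_force: [-1.3, 0.2, 0.7]
gripper_width: 55.2
```

```bash

python3 go.py 607 -13 150 -7.9;python3 snap.py 9
```

```text
pos [605.69 -11.56  77.77] yaw -7.928587088103907 tilt [ 0.  0. -1.] F [-1.27  0.21  0.72] w 55.197425368230824 t 12.875
shift cm in tool [ 0.15  0.12 -7.22] turn deg [-0.01 -0.   -0.03]
```

View pics/side9.png

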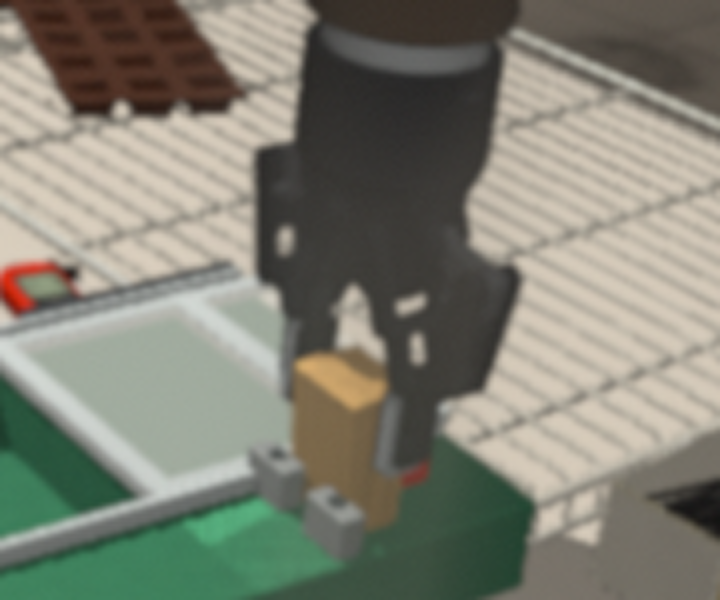

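>>> jog_arm(
  rows=[
    [[0,0,-1],[0,0,0],5.5],
    [[0,0,-2],[0,0,0],5.5],
    [[0,0,-3],[0,0,0],5.5],
    [[0,0,-4],[0,0,0],5.5],
    [[0,0,-3],[0,0,0],5.5],
    [[0,0,0],[0,0,0],5.5],
  ],
)

```text
clock: 13.72
position: [607.4, -11.5, 211.8]
ee_rot: [0.998, -0.069, 0.004, -0.001]
contact_force: [-0.1, -0.3, -0.1]
gripper_width: 55.1
```

```bash

python3 go.py 476 119.5 180 -7.9;python3 snap.py 10
```

```text
pos [607.37 -11.54 211.8 ] yaw -7.9164735210646375 tilt [ 0.01  0.   -1.  ] F [-0.14 -0.32 -0.09] w 55.071740803225055 t 13.725
shift cm in tool [-14.84 -11.16   3.1 ] turn deg [-0.12 -0.42 -0.02]
```

View pics/side10.png

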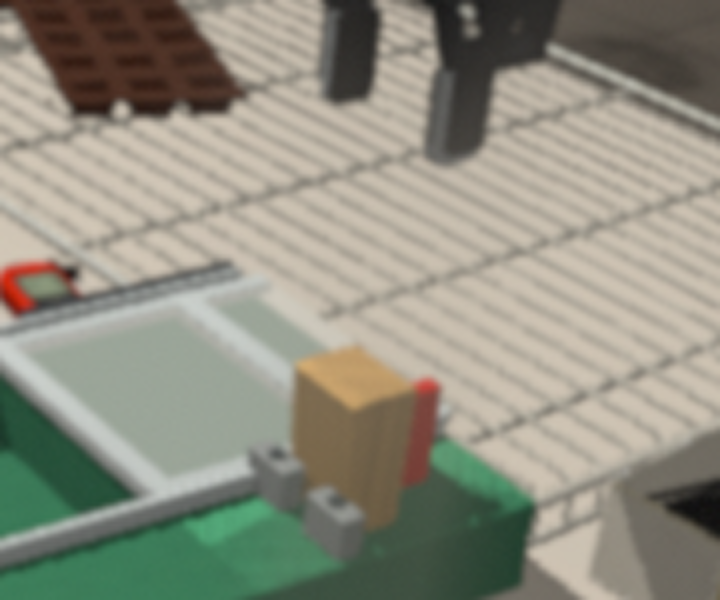

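>>> jog_arm(
  rows=[
    [[-3.7,-2.8,0],[0,-0.4,0],7.0],
    [[-3.7,-2.8,0.5],[0,0,0],7.0],
    [[-3.7,-2.8,1],[0,0,0],7.0],
    [[-3.7,-2.8,1],[0,0,0],7.0],
    [[0,0,0],[0,0,0],7.0],
    [[0,0,0],[0,0,0],7.0],
  ],
)

```text
clock: 14.58
position: [474.4, 119.6, 183.2]
ee_rot: [0.998, -0.069, -0.004, 0.0]
contact_force: [1.1, 0.5, 0.0]
gripper_width: 70.2
```

```bash
sed -i 's/(330,130)/(240,130)/' snap.py
python3 go.py 476 119.7 80 -7.9;python3 snap.py 11; python3 - <<'E'
from h import *
t=tri(np.array([220,487])/4+[250,130]-.4,np.array([230,440])/4+[270,100]-.4);print(t)
E
```

```text
pos [474.38 119.63 183.16] yaw -7.901811712395134 tilt [-0.01  0.   -1.  ] F [1.09 0.52 0.05] w 70.17402088719214 t 14.575
shift cm in tool [ 0.24 -0.04 10.31] turn deg [ 0.05  0.43 -0.  ]
(array([475.97356188, 120.71141232,  29.72195901]), np.float64(2.6280173640004865))
```

View pics/side11.png

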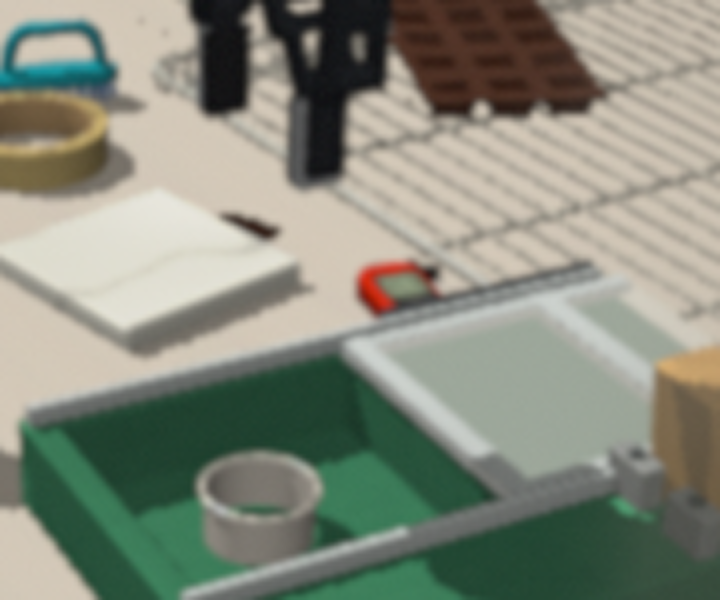

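View pics/top11.png

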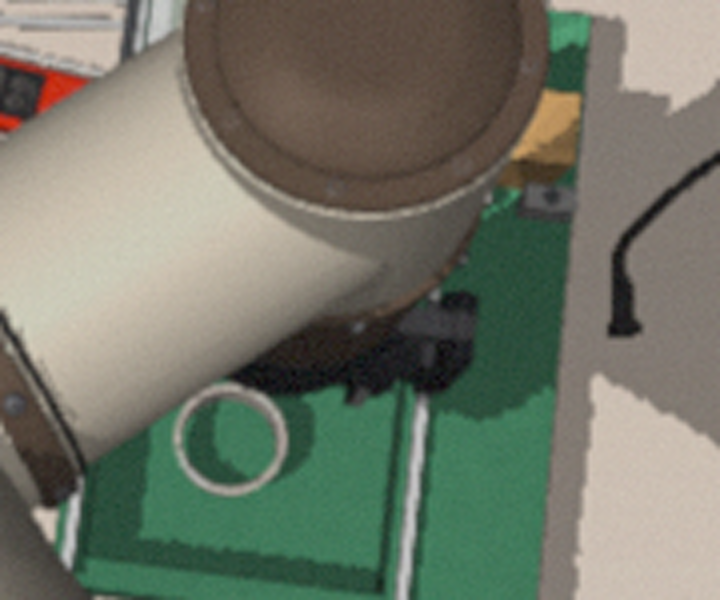

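>>> jog_arm(
  rows=[
    [[0.2,0,0],[0,0.4,0],7.0],
    [[0,0,4],[0,0,0],7.0],
    [[0,0,4],[0,0,0],7.0],
    [[0,0,4],[0,0,0],7.0],
    [[0,0,0],[0,0,0],7.0],
  ],
)

```text
clock: 15.3
position: [474.8, 117.8, 61.1]
ee_rot: [0.998, -0.07, -0.003, 0.002]
contact_force: [0.8, -0.3, 1.1]
gripper_width: 70.1
```

```bash

python3 go.py 476 120 8 -7.9;python3 snap.py 12
```

```text
pos [474.85 117.76  61.12] yaw -8.02229589253146 tilt [-0.01 -0.   -1.  ] F [ 0.83 -0.33  1.06] w 70.13038159351294 t 15.3
shift cm in tool [ 0.11 -0.26  5.31] turn deg [ 0.26  0.31 -0.12]
```

View pics/side12.png

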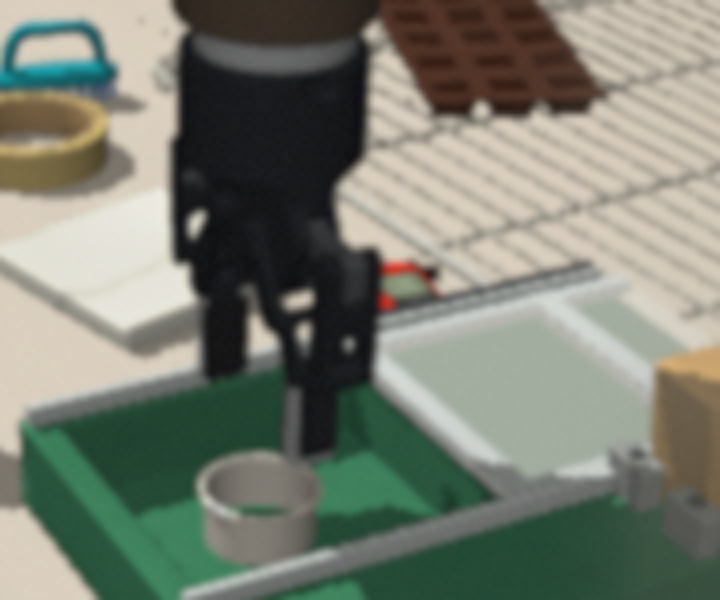

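>>> jog_arm(
  rows=[
    [[0,0,0],[0,0,0],7.0],
    [[0,0,0],[0,0,0],7.0],
  ],
)

```text
clock: 15.65
position: [477.2, 119.9, 65.0]
ee_rot: [0.998, -0.069, 0.001, -0.001]
contact_force: [0.4, 0.4, 0.1]
gripper_width: 70.2
```

```bash

python3 go.py 476 120 8 -7.9
```

```text
pos [477.23 119.85  65.02] yaw -7.93520431075344 tilt [ 0.  0. -1.] F [0.38 0.41 0.13] w 70.2202216830201 t 15.65
shift cm in tool [-0.14  0.01  5.7 ] turn deg [-0.11 -0.14 -0.04]
```

Settling lag only. Descending the rest and gripping.

>>> jog_arm(
  rows=[
    [[-0.1,0,2.0],[0,0,0],7.0],
    [[0,0,2.0],[0,0,0],7.0],
    [[0,0,1.2],[0,0,0],7.0],
    [[0,0,0.5],[0,0,0],7.0],
    [[0,0,0],[0,0,0],7.0],
    [[0,0,0],[0,0,0],7.0],
  ],
)

```text
clock: 16.4
position: [475.8, 119.8, 7.2]
ee_rot: [0.998, -0.069, 0.001, -0.0]
contact_force: [-0.0, -0.1, -0.6]
gripper_width: 70.1
```

```bash

python3 go.py 476 120 8 -7.9;python3 snap.py 13
```

```text
pos [475.85 119.82   7.15] yaw -7.927721715962722 tilt [ 0.  0. -1.] F [-0.01 -0.07 -0.62] w 70.10241092617721 t 16.4
shift cm in tool [ 0.01 -0.02 -0.08] turn deg [-0.05 -0.06 -0.03]
```

View pics/side13.png

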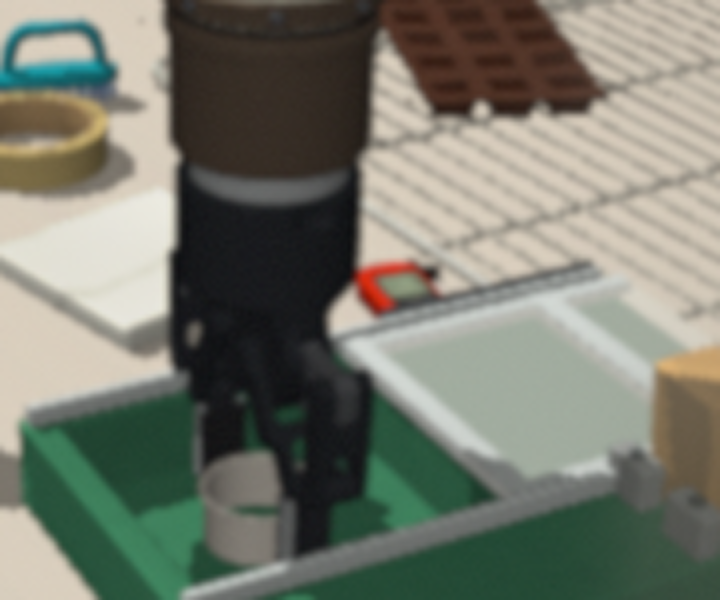

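>>> jog_arm(
  rows=[
    [[0,0,0],[0,0,0],4.8],
    [[0,0,0],[0,0,0],4.8],
    [[0,0,0],[0,0,0],4.8],
    [[0,0,0],[0,0,0],4.8],
    [[0,0,0],[0,0,0],4.8],
  ],
)

```text
clock: 17.12
position: [475.7, 119.7, 7.5]
ee_rot: [0.998, -0.069, 0.0, -0.0]
contact_force: [-1.7, 0.6, 5.8]
gripper_width: 50.1
```

>>> jog_arm(
  rows=[
    [[0,0,-1.5],[0,0,0],4.8],
    [[0,0,-3],[0,0,0],4.8],
    [[0,0,-4],[0,0,0],4.8],
    [[0,0,-4],[0,0,0],4.8],
    [[0,0,0],[0,0,0],4.8],
    [[0,0,0],[0,0,0],4.8],
  ],
)

```text
clock: 17.88
position: [474.7, 119.3, 131.2]
ee_rot: [0.998, -0.069, -0.0, 0.0]
contact_force: [0.3, 0.0, 0.3]
gripper_width: 49.9
```

```bash

python3 go.py 572.5 358 130 -7.9;python3 snap.py 14
```

```text
pos [474.74 119.28 131.15] yaw -7.962999396829501 tilt [-0. -0. -1.] F [0.34 0.04 0.29] w 49.89297895593175 t 17.875
shift cm in tool [  6.37 -25.     0.11] turn deg [ 0.01  0.05 -0.06]
```

View pics/side14.png

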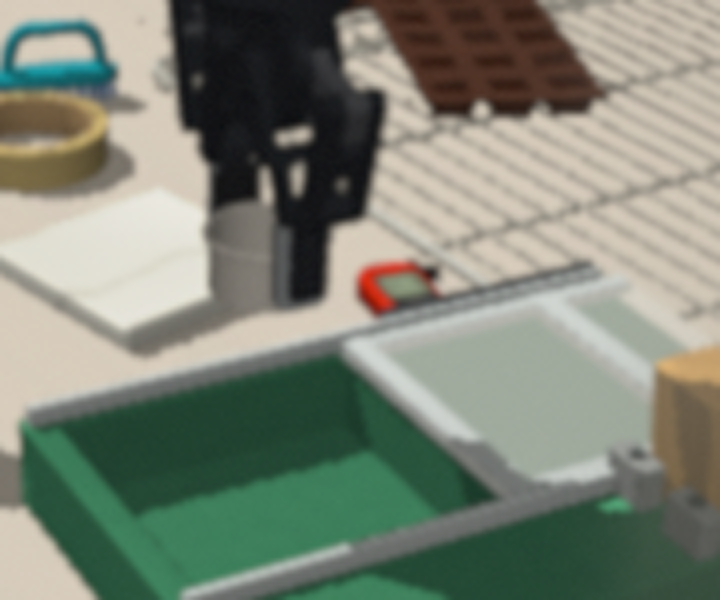

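```bash
python3 - <<'E'
from h import *
t=cv2.imread("pics/raw_side14.png");cv2.imwrite("pics/z14.png",cv2.resize(t[160:215,280:335],None,fx=10,fy=10,interpolation=cv2.INTER_CUBIC))
# predicted ring silhouette if centred on TCP, bottom z = 131.15-1.5.. 
for dx in(0,-5,-10):
  R=cv2.Rodrigues(np.array([0,0,-.138]))[0]
  a=np.linspace(0,2*np.pi,60)
  for z in (129.7,155.7):
    c=np.array([474.74,119.28,z])+R@[dx,0,0]
    q=proj("side",np.c_[26.5*np.cos(a),26.5*np.sin(a),0*a]+c)
    print(dx,z,(q.min(0)-[280,160]+.45)*10,(q.max(0)-[280,160]+.45)*10)
E
```

```text
0 129.7 [ 92.1982014 335.8327915] [418.6782459  487.73829988]
0 155.7 [ 93.38532978 194.78088758] [424.66995357 341.0027587 ]
-5 129.7 [ 64.53463952 341.6954851 ] [391.7854717  494.28399318]
-5 155.7 [ 65.31650668 200.40047007] [397.40035413 347.29346875]
-10 129.7 [ 36.74740944 347.58768143] [364.76181443 500.86227822]
-10 155.7 [ 37.11959284 206.05062561] [369.99517346 353.61808549]
```

View pics/z14.png

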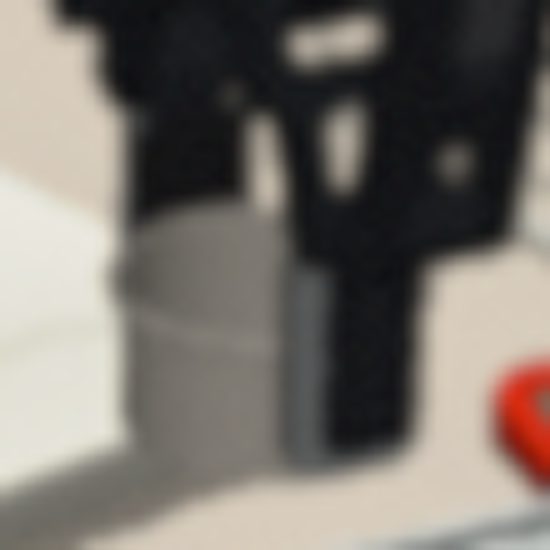

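View pics/top14.png

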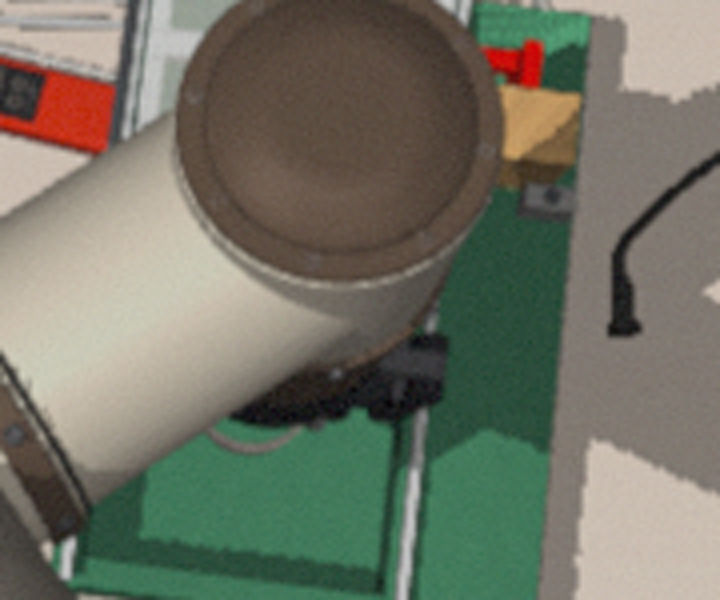

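```bash
python3 - <<'E'
from h import *
import cv2
for n,b in(("side",(225,165,100,60)),("top",(165,120,85,85))):
    t=cv2.imread(f"pics/raw_{n}0.png");x,y,w,h=b;cv2.imwrite(f"pics/sl{n}.png",cv2.resize(t[y:y+h,x:x+w],None,fx=7,fy=7,interpolation=cv2.INTER_CUBIC))
E
```

```text
(no output)
```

View pics/slside.png

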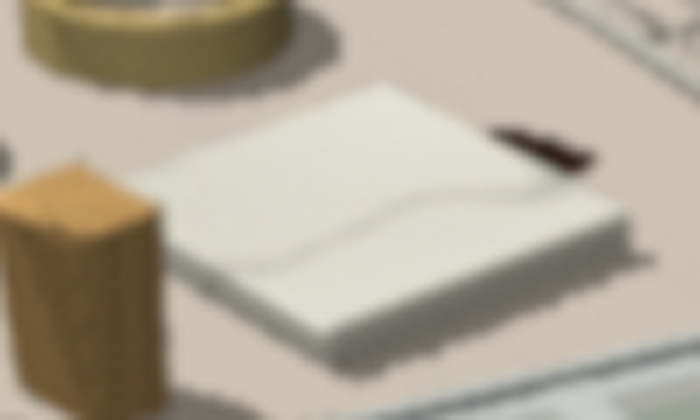

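View pics/sltop.png

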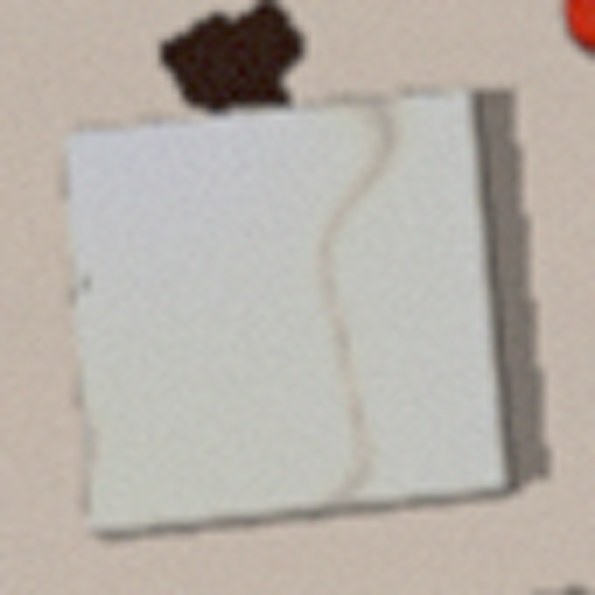

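```bash
python3 - <<'E'
from h import *
from scipy.optimize import least_squares
so=np.array([[385,83],[630,212],[322,333]])/7+[224.6,164.6]   # far-left, far-right, near-right
to=np.array([[68,130],[472,90],[510,488],[93,528]])/7+[164.6,119.6] # FL FR NR NL
def f(p,u):
    a=p[2];R=np.array([[np.cos(a),-np.sin(a)],[np.sin(a),np.cos(a)]])
    v=np.c_[np.array([[60,60],[60,-60],[-60,-60],[-60,60.]])@R.T+p[:2],[15]*4]
    r=[]
    if "s" in u:r.append((proj("side",v[:3])-so).ravel())
    if "t" in u:r.append((proj("top",v)-to).ravel())
    return np.concatenate(r)
for u in("st","s","t"):
    q=least_squares(f,[572,358,.08],args=(u,),x_scale=[1,1,.01]);print(u,q.x,np.round(q.fun,1))
E
```

```text
st [5.72382116e+02 3.60259809e+02 9.70964822e-02] [-0.4 -0.5 -0.  -0.4 -0.3 -0.5 -0.3 -0.4  1.1 -0.9  0.5  0.3 -0.4  0.7]
s [5.71613349e+02 3.58148497e+02 9.60297916e-02] [-0.2 -0.1  0.3  0.1 -0.1 -0. ]
t [5.72266556e+02 3.60714911e+02 9.84947204e-02] [-0.6 -0.3  0.9 -0.8  0.3  0.3 -0.6  0.8]
```

>>> jog_arm(
  rows=[
    [[1.24,-5.02,0],[0,0,0],4.8],
    [[1.24,-5.02,0],[0,0,0],4.8],
    [[1.24,-5.02,0],[0,0,0],4.8],
    [[1.24,-5.02,0],[0,0,0],4.8],
    [[1.24,-5.02,0],[0,0,0],4.8],
    [[0,0,2],[0,0,0],4.8],
    [[0,0,2],[0,0,0],4.8],
    [[0,0,2],[0,0,0],4.8],
    [[0,0,0],[0,0,0],4.8],
    [[0,0,0],[0,0,0],4.8],
  ],
)

```text
clock: 19.23
position: [571.7, 359.6, 71.4]
ee_rot: [0.998, -0.069, 0.0, 0.0]
contact_force: [1.1, 0.3, -0.1]
gripper_width: 49.9
```

```bash
sed -i 's/(240,130)/(190,90)/;s/(270,100)/(150,100)/' snap.py
python3 go.py 571 359.5 16.5 -7.9;python3 snap.py 15
```

```text
pos [571.69 359.59  71.45] yaw -7.9254052959699575 tilt [-0. -0. -1.] F [ 1.12  0.32 -0.13] w 49.89922428843257 t 19.225
shift cm in tool [-0.07  0.02  5.49] turn deg [ 0.03 -0.   -0.03]
```

View pics/side15.png

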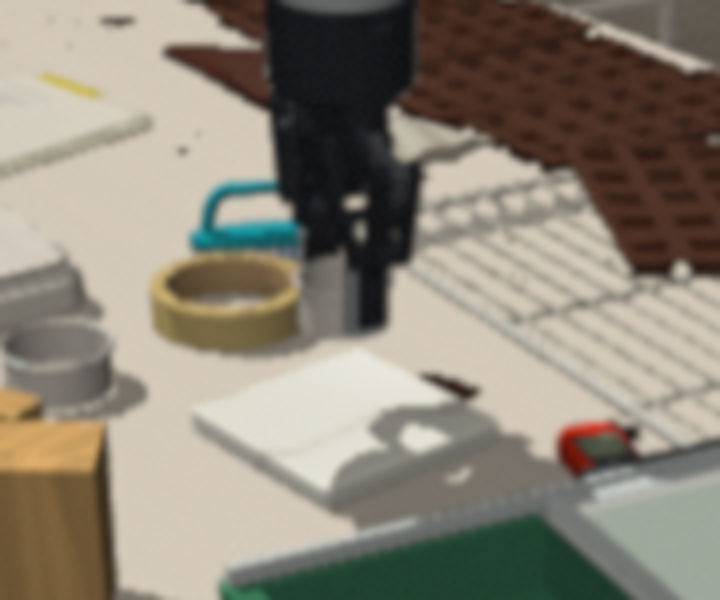

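View pics/top15.png

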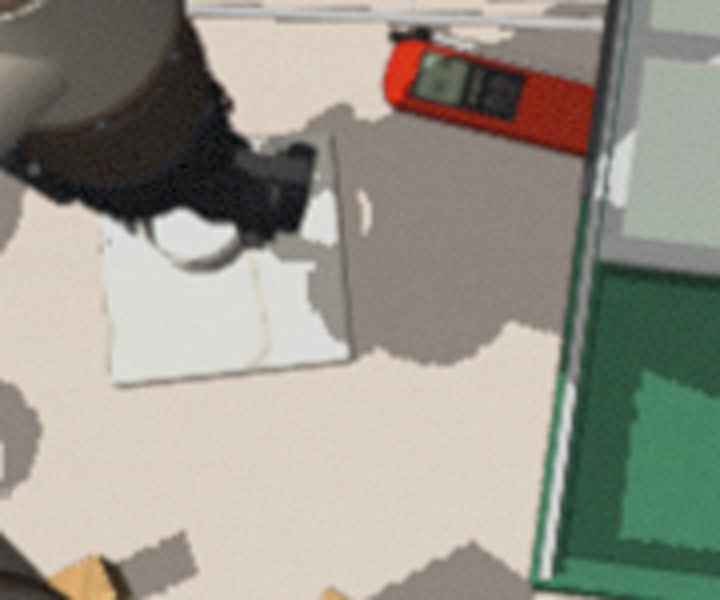

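>>> jog_arm(
  rows=[
    [[0,0,2],[0,0,0],4.8],
    [[0,0,2],[0,0,0],4.8],
    [[0,0,1],[0,0,0],4.8],
    [[0,0,0.2],[0,0,0],4.8],
    [[0,0,0],[0,0,0],4.8],
    [[0,0,0],[0,0,0],4.8],
  ],
)

```text
clock: 20.08
position: [571.9, 360.0, 20.5]
ee_rot: [0.998, -0.069, 0.001, -0.001]
contact_force: [0.7, 0.2, -0.7]
gripper_width: 50.0
```

>>> jog_arm(
  rows=[
    [[0,0,0.2],[0,0,0],4.8],
    [[0,0,0],[0,0,0],4.8],
  ],
)

```text
clock: 20.32
position: [571.4, 359.5, 17.6]
ee_rot: [0.998, -0.069, 0.0, -0.0]
contact_force: [-0.3, 0.2, -1.1]
gripper_width: 50.3
```

>>> jog_arm(
  rows=[
    [[0,0,0.1],[0,0,0],4.8],
    [[0,0,0],[0,0,0],4.8],
  ],
)

```text
clock: 20.58
position: [571.5, 359.6, 16.6]
ee_rot: [0.998, -0.069, 0.0, -0.0]
contact_force: [-0.3, 0.4, 0.3]
gripper_width: 50.2
```

>>> jog_arm(
  rows=[
    [[0,0,0.1],[0,0,0],4.8],
    [[0,0,0],[0,0,0],4.8],
  ],
)

```text
clock: 20.82
position: [571.5, 359.7, 16.6]
ee_rot: [0.998, -0.069, 0.0, -0.0]
contact_force: [-1.4, -1.0, 5.1]
gripper_width: 50.0
```

>>> jog_arm(
  rows=[
    [[0,0,0.05],[0,0,0],4.8],
    [[0,0,0],[0,0,0],4.8],
  ],
)

```text
clock: 21.08
position: [571.6, 359.6, 16.5]
ee_rot: [0.998, -0.069, 0.0, -0.0]
contact_force: [-2.8, -1.2, 7.5]
gripper_width: 50.4
```

On the slab. Opening gently, then lifting away.

>>> jog_arm(
  rows=[
    [[0,0,-0.1],[0,0,0],5.4],
    [[0,0,0],[0,0,0],5.8],
    [[0,0,0],[0,0,0],6.4],
    [[0,0,0],[0,0,0],7.0],
    [[0,0,0],[0,0,0],7.0],
    [[0,0,-1],[0,0,0],7.0],
    [[0,0,-2],[0,0,0],7.0],
    [[0,0,-4],[0,0,0],7.0],
    [[0,0,-5],[0,0,0],7.0],
    [[0,0,-5],[0,0,0],7.0],
  ],
)

```text
clock: 22.32
position: [571.4, 359.5, 188.5]
ee_rot: [0.998, -0.069, 0.0, -0.0]
contact_force: [1.0, 0.3, 0.3]
gripper_width: 70.1
```

>>> jog_arm(
  rows=[
    [[-3,-5,-1],[0,0,0],7.0],
    [[-3,-5,0],[0,0,0],7.0],
    [[-3,-5,0],[0,0,0],7.0],
    [[-3,-5,0],[0,0,0],7.0],
    [[-3,-4,0],[0,0,0],7.0],
    [[0,0,0],[0,0,0],7.0],
    [[0,0,0],[0,0,0],7.0],
  ],
)

```text
clock: 23.2
position: [455.9, 617.9, 196.4]
ee_rot: [0.998, -0.069, 0.0, 0.0]
contact_force: [0.5, 0.3, 0.5]
gripper_width: 70.1
```

```bash
python3 - <<'E'
from h import *
for n in("side","top"):
    im=eyes.get_image(n);cv2.imwrite(f"pics/raw_{n}16.png",im[:,:,::-1])
    cv2.imwrite(f"pics/{n}16.png",cv2.resize(im[:,:,::-1],None,fx=1.4,fy=1.4,interpolation=cv2.INTER_CUBIC))
t=cv2.imread("pics/raw_top16.png");s=cv2.imread("pics/raw_side16.png")
f=lambda im,x,y,w,h:cv2.resize(im[y:y+h,x:x+w],(400,300),interpolation=cv2.INTER_CUBIC)
g=np.vstack([np.hstack([f(t,160,115,100,75),f(s,225,150,100,75)]),np.hstack([f(t,340,90,100,75),f(s,370,190,120,90)])])
cv2.imwrite("pics/g16.png",g);print(arm.read_state()["position"],arm.read_state()["clock"])
E
```

```text
[456.8027767  616.96601489 196.76038725] 23.3
```

View pics/side16.png

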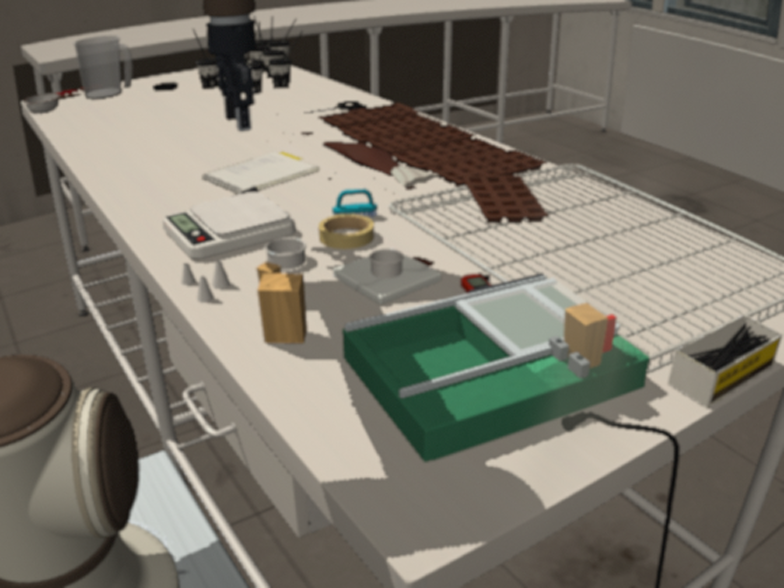

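View pics/g16.png

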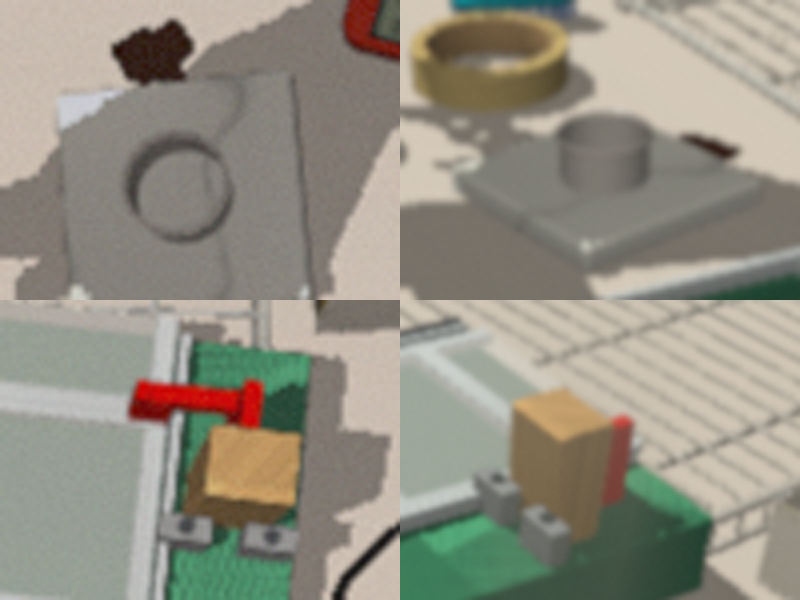

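```bash
python3 - <<'E'
from h import *
np.set_printoptions(suppress=True,precision=1)
print("ring",onz("top",[160+179/4,115+186/4],41-10))
print("ring rim side",onz("side",[225+604/4-.4,150+136/4-.4],41))
a=np.array([591.5,-10,45]);R=cv2.Rodrigues(np.array([0,0,-.138]))[0]
for c in([208,428],[300,432],[297,504],[206,498]):
    print(R.T@(onz("top",[340+c[0]/4-.4,90+(c[1]-300)/4-.4],110)-a))
# side: top corners (front (550,437), left(513,400), right (612,428), back (565,388)) scale 400/120
for c in([550,440],[513,402],[612,428],[565,390]):
    print("s",R.T@(onz("side",[370+(c[0]-400)*.3-.4,190+(c[1]-300)*.3-.4],110)-a))
E
```

```text
ring [571.6 358.9  31. ]
ring rim side [746.  235.5  41. ]
[25.8 21.9 65. ]
[ 29.1 -18.8  65. ]
[ -4.6 -20.6  65. ]
[-6.9 19.6 65. ]
s [ -9.6 -20.   65. ]
s [-3.7 16.7 65. ]
s [ 24.5 -24.3  65. ]
s [27.2 15.1 65. ]
```

```bash
python3 - <<'E'
from h import *
print(onz("side",[225+204/4-.4,150+136/4-.4],41))
print(arm.job_done())
E
```

```text
[568.4390651  351.69595229  41.        ]
the job is handed in; nothing more can be done
None
```

The hatch is propped open by the wedge alone, and the small cutter stands upright on the marble slab. I handed the job in at about 23.4 s; no verdict was reported.

**What I did:** I picked the middle-sized of the three wedges and pushed the hatch open by its red blade. I then lowered the wedge behind the cleats, slope side to them, backed it onto them and let go. After that I took the small cutter out of the well and set it down on the slab.

**Last checks:**
- **Wedge:** it stands upright. The top camera puts its top face at -6 to 28 mm along `prop_seat` x, where -5 to 28 is expected. It is 0 to 3 mm off centre in y, depending on the camera. It has held since I released it.
- **Hatch:** it stays open with the well uncovered, and the robot is clear of everything.
- **Cutter:** the top camera puts it at (571.6, 358.9) mm, against a slab centre of about (572, 360).

**Disagreements:**
- **Cutter position:** a rough side-camera reading of the rim gave (568, 352) mm, up to 8 mm from the top-camera value. I trusted the top camera and the arm's own position at release, (571.6, 359.6).
- **Gripper width:** it read about 50 mm on the 53 mm cutter. I did not find out why, but the grip held and the cutter came out upright.

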